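# Rock the tight cork stopper out of the leaning jar

### The arm

A 7-joint arm with a two-finger parallel gripper is mounted at the origin on the work surface. World frame = base frame: x ahead of the robot, y to its left, z up, the work surface at z = 0. Lengths are in m, angles in rad, forces in N, time in s.
With the tool pointing down it reaches from about 0.425 to 0.975 m from the base axis. Payload 16.7 kg.
Tool frame: the origin (TCP) lies midway between the tips of the shut fingers; the grasp point (between the pads) lies 19 mm behind it; z points along the fingers, y is the line along which they close (so a half turn about z gives the same grasp; the last joint's range is limited). The gripper opens to 85 mm and grips with 20 to 120 N. Pads are 22 mm wide; open, the fingers measure 114 mm over their backs; the gripper's body (76 mm by 85 mm) begins 54 mm behind the grasp point. The pads swing forward as they close: fully open they stand 13 mm farther back than shut.
Start: joints at [-1.411, 0.426, 0.074, 1.606, -0.034, 1.111, -0.067], TCP at [0.206, 0.643, 0.231] pointing down, gripper open.
Joint ranges: [-2.85, 2.85], [-0.5, 2.14], [-1.23, 1.37], [0.21, 2.46], [-1.02, 4.16], [0.16, 2.05], [-2.73, 2.73]. Speed limits (rad/s): [1.89, 1.89, 2.39, 2.39, 3.01, 3.01, 3.01].

### API

Orientations are given as a rotation vector (axis times angle).
In Python, from rig import env gives the robot as it stands.
- The arm moves only by the tool play_rows, never from a script. Its argument "moves" is a list of rows, each an object with "xyz": the shift along the tool's x, y, z scaled (see below), a list of three; "rot": the turn, a rotation vector about the tool's x, y, z scaled (see below), a list of three; "jaw": the opening, from 0 (shut) to 1 (fully open). A call has 1 to 8 rows; each row shifts and turns the commanded pose from where the row before left it, along the tool's axes as they then stand; what a row does not reach is not made up. The controller multiplies each number of a shift by 0.02 m and each number of a turn by 0.1 rad. A row lasts 1/12 s, in which the tool goes at most 41.7 mm and 7.16 degrees, less where a joint would pass 70% of its speed; a pose out of reach is approached as far as the arm can. A call with a number of a shift or a turn outside -1 to 1 is refused whole. A call with a gripper value outside its range is refused whole. The fingers move at their own pace and stop on an object; the grip force is fixed at half the most. Time passes only in rows, so rows that do not move let the fingers close. It gives the time, the measured TCP pose, the force, the opening and the grip force at its end, in the units of the state.
- env.state(): the state, without advancing time (a new reading comes with each control period).
- env.camera(name): name is "scene" or "top" or "wrist"; returns the picture (480x640x3 uint8, blue, green, red); there is no depth.
- env.camera_params(name): a dict with "K" (3x3 intrinsics, pixels), "pose" (4x4, takes a point from camera to world coordinates). Camera axes: x right, y down, z forward; pixel columns grow to the right and rows downward; lengths in m; the calibration is good to about 2 mm. A picture is of the moment at which its call begins: read the wrist's pose just before it. camera_params takes no time and is no camera call; for the wrist camera it gives the pose at the moment of the call.
- env.close_job(): hands the job in; it is judged then, once.
The state is a dict: "time_s": time; "joint_positions": joint angles; "qd": joint speeds; "joint_efforts": joint torques, N m; "eef_pos": TCP position; "ee_rot": TCP orientation; "ft_force": force on the tool from outside, world axes, zero at the start; "wrist_torque": the same for the moment, N m; "grip_width": finger opening in m; "gripper_force": force on a finger pad.
Only numpy, scipy, OpenCV 4.12 (cv2) and the standard library are available. Lean on these libraries where they do the work, as an engineer would, in place of code of your own. Each camera call takes 0.05 s, during which the arm holds its last target. There are 200 camera calls.

### The job

Open the leaning stoneware jar whose cork stopper has a flat paddle grip. The stopper is stuck and the jar only rests in its stand, so a straight pull brings the jar up with it: rock the stopper in the neck as you ease it out, and keep the jar down in its stand. Then stand the stopper upright in the middle of the white plate on the cutting board without dropping it, and leave the other things where they are.

Things in the scene. Friction and masses are not known exactly. Their poses are not given: they have to be found in the camera images.
- stopper_grip (a point): Grasp point of the loose stopper (0.22 kg): on its axis inside its dark wooden paddle, which is 24 mm thick (x, the way to pinch it), 60 mm wide (y, level at the start) and 46 mm high. It lies 27 mm above the cork plug's flat top, 19 mm below the paddle's top edge. z runs up the axis, out of the jar; seated it leans 0.5 rad (29 degrees) from vertical, roughly towards the robot.
- stopper_foot (a point): Centre of the flat round foot of the stopper's tapered cork plug, 84 mm below stopper_grip; same axes. The plug is 57 mm long, 60 mm across at the foot, 68 mm at its top.
- jar_mouth (a point): Centre of the rim of the white stoneware jar (120 mm across, 180 mm long, lip 98 mm across), which leans in a wooden stand fixed to the counter. z points out of the mouth along the jar's axis, y is level. With the stopper seated, 35 mm of the plug is in the neck, 22 mm stands out, and stopper_grip is 49 mm out along z.
- jar_gasket (a point): Point on the jar's axis 12 mm inside the rim, axes as jar_mouth: centre of a springy ring that squeezes the cork. Rocked about 7 degrees to either side about this point, with 1 to 2 mm of lift in each swing, the cork walks out; up to 12 degrees does no harm. Once drawn about 14 mm it is loose and lifts straight out along z. Drawing it by a straight pull alone takes 20 to 35 N.
- jar (a joint): How far the jar (1.7 kg) has been pulled up along its axis out of the stand's socket (m): 0 resting fully down. It slides freely: a pull of about 18 N raises it, and it sinks back by its own weight when let go.
- ball_jar: Bystander, fixed: the shorter, slimmer jar in a leaning stand of its own; its stopper has a round ball knob. Origin at the centre of the stand's foot on the counter; it leans to its own -x.
- plate: White plate on the cutting board, 200 mm across, 20 mm high, 0.35 kg, loose; the board, 26 mm thick, also holds a blue Dutch oven (290 mm over its handles, 160 mm high) and a cane banneton (196 mm across, 84 mm high). Origin at the centre of its underside, z up. Its flat floor, 6 mm above the origin, is about 115 mm across, then the rim rises.
- weck_jar: Bystander on the board near the plate: empty glass jar with clamped glass lid, 100 mm across, 120 mm high. Origin at the centre of its underside.
- spatula: Bystander lying on the counter in front of the jars: spatula with wooden handle and grey silicone blade, 270 mm long along its x, blade at +x, 18 mm high. Origin on the counter at mid length.
- scraper: Bystander lying on the counter: steel dough scraper with wooden grip, 125 by 150 mm, 20 mm high. Origin on the counter under it.
- salt_bowl: Bystander on the counter: earthenware bowl, 110 mm across, 50 mm high. Origin at the centre of its underside.
There are look-alikes about, which are no part of the job. Leave any yellow look-alike of the part that bears jar_mouth alone.

How it is judged:
By the outcome, as a careful person would: the job done as asked, in the order asked, and still so for the second after the job is handed in, with the robot touching nothing.
It also fails if it takes over 59 s, if anything falls off the work surface, if the arm or the gripper's body presses on something with over 40 N, if the wrist force passes 120 N, or if a joint passes its speed limit or range.

## Working session

There is one attempt and no reset: what is moved stays moved. The work goes in short steps, Python scripts to look and compute and a tool call to move; the robot and the scene stay as the last step left them, time stands still between calls to the robot, and variables do not carry over. Pictures are saved under pics/ and viewed, at most 10 in all, crops included, and the job is handed in when it is done.

Besides the shell and the picture viewer there is one more tool, called after ">>>" as name(argument=value, ...), one argument or row to a line, values as JSON. play_rows: Moves the arm, as the interface text tells. Shifts and turns lie within -1 to 1; 1 stands for 0.02 m of shift or 0.1 rad of turn. Its arguments: {"type":"object","properties":{"moves":{"type":"array"}},"required":["moves"]}

```bash
mkdir -p pics; ls
python3 - <<'E'
from rig import env
import cv2,numpy as np
np.set_printoptions(precision=4,suppress=True)
for n in("scene","top"):
    cv2.imwrite(f"pics/{n}0.png",env.camera(n)); p=env.camera_params(n); print(n,np.array(p["K"]),np.array(p["pose"]))
print(env.state())
E
```

```text
pics
scene [[510.4913   0.     324.1431]
 [  0.     510.4913 240.1981]
 [  0.       0.       1.    ]] [[-0.5709  0.6349 -0.5206  1.1847]
 [ 0.8209  0.4518 -0.3494  0.4088]
 [ 0.0134 -0.6268 -0.7791  1.2545]
 [ 0.      0.      0.      1.    ]]
top [[508.4391   0.     320.0956]
 [  0.     508.4391 239.7308]
 [  0.       0.       1.    ]] [[ 0.0233 -0.9977  0.0643  0.4061]
 [-0.9996 -0.0221  0.0197 -0.0774]
 [-0.0182 -0.0647 -0.9977  1.2827]
 [ 0.      0.      0.      1.    ]]
{'time_s': 0.1, 'joint_positions': array([-1.4105,  0.4267,  0.0739,  1.6065, -0.0341,  1.1108, -0.0671]), 'qd': array([ 0.0006, -0.0022,  0.001 , -0.0017,  0.0018,  0.0016,  0.0012]), 'joint_efforts': array([  0.0092, -95.1542,   3.7718, -46.4407,   0.0196,   0.0066,
        -0.    ]), 'eef_pos': array([0.2057, 0.6425, 0.2307]), 'ee_rot': array([-0.4847, -3.1039,  0.0018]), 'ft_force': array([0.1267, 0.1597, 0.3825]), 'wrist_torque': array([-0.0139,  0.0224,  0.0597]), 'gripper_force': 0.0, 'grip_width': 0.08546919137430002}
```

View pics/scene0.png

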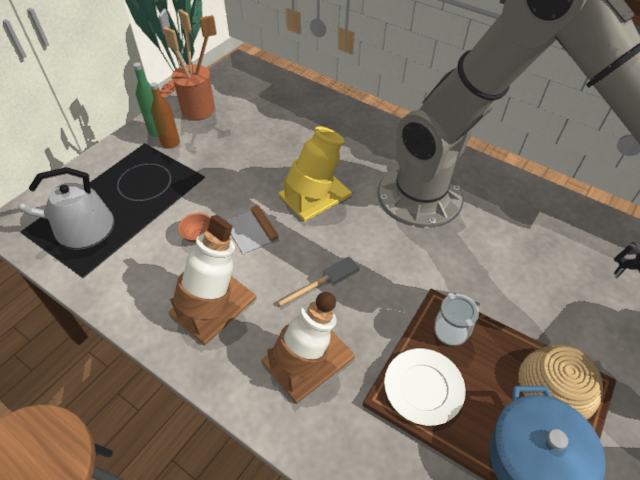

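View pics/top0.png

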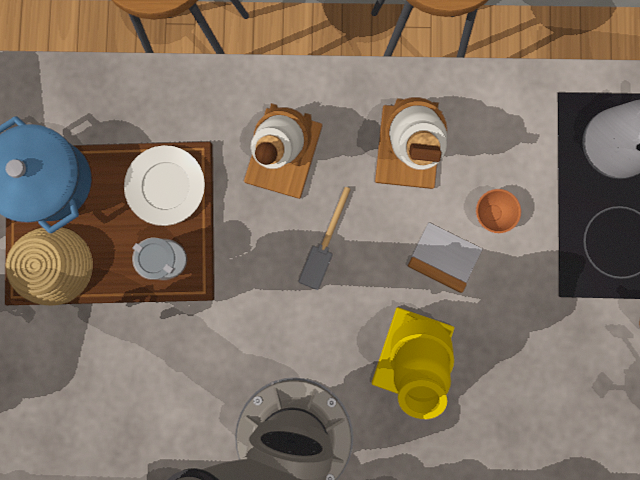

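Candidates for the target stopper:
- **Paddle stopper on the larger white jar:** scene (220,227), top (426,152).
- **Ball-knob stopper on the slimmer jar:** scene (326,301), top (267,152).
- **Yellow look-alike jar:** scene (325,150), top (420,370).

I choose the first, because it has the flat dark paddle on the white jar. The plate is at scene (425,386), top (165,186). I'll check the choice in one close crop of both views.

Run:
```python
import cv2,numpy as np
a=cv2.imread("pics/scene0.png")[200:320,160:270]; b=cv2.imread("pics/top0.png")[85:195,370:460]
a=cv2.resize(a,(440,480),interpolation=cv2.INTER_CUBIC); b=cv2.resize(b,(360,440),interpolation=cv2.INTER_CUBIC)
o=np.zeros((480,800,3),np.uint8);o[:,:440]=a;o[:440,440:]=b;cv2.imwrite("pics/crop1.png",o)
```

```text
(no output)
```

View pics/crop1.png

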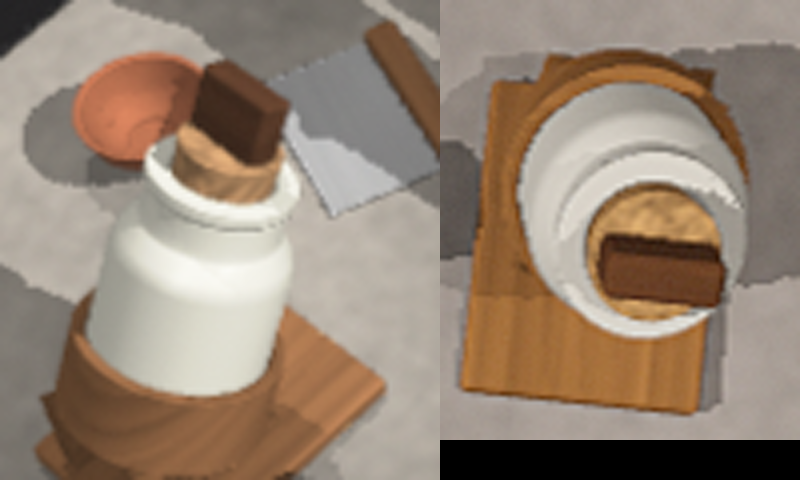

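```bash
cat > h.py <<'E'
import cv2,numpy as np
from scipy.spatial.transform import Rotation as R
np.set_printoptions(precision=4,suppress=True)
def ray(p,uv):
    K,T=np.array(p["K"]),np.array(p["pose"]); d=T[:3,:3]@np.linalg.inv(K)@[uv[0],uv[1],1]
    return T[:3,3],d/np.linalg.norm(d)
def plane(p,uv,z):
    c,d=ray(p,uv); return c+d*(z-c[2])/d[2]
def tri(rays):
    A=[np.eye(3)-np.outer(d,d) for c,d in rays]
    x=np.linalg.solve(sum(A),sum(a@c for a,(c,d) in zip(A,rays)))
    return x,[np.linalg.norm(a@(x-c)) for a,(c,d) in zip(A,rays)]
def proj(p,X):
    T=np.linalg.inv(np.array(p["pose"])); q=np.array(p["K"])@(T[:3,:3]@X+T[:3,3]); return q[:2]/q[2]
def blob(m,near):
    n,l,s,c=cv2.connectedComponentsWithStats(m.astype(np.uint8))
    k=min((i for i in range(1,n) if s[i,4]>40),key=lambda i:np.hypot(*(c[i]-near))); return l==k,c[k],s[k]
def dark(im):  # dark brown paddle
    h=cv2.cvtColor(im,cv2.COLOR_BGR2HSV).astype(int); return ((h[...,0]<14)|(h[...,0]>172))&(h[...,1]>90)&(h[...,2]<112)
def frame(z,y):  # columns x,y,z
    z=z/np.linalg.norm(z); y=y-z*(y@z); y/=np.linalg.norm(y); return np.c_[np.cross(y,z),y,z]
def plan(st,pos,Rt):  # shift in tool axes (units), turn in tool axes (units)
    R0=R.from_rotvec(st["ee_rot"]); 
    print("shift(old axes)",R0.inv().apply(pos-st["eef_pos"])/.02,"turn",(R0.inv()*R.from_matrix(Rt)).as_rotvec()/.1)
    print("shift(new axes)",Rt.T@(pos-st["eef_pos"])/.02)
E
python3 - <<'E'
from h import *
from rig import env
P={n:env.camera_params(n) for n in("scene","top")}; I={n:cv2.imread(f"pics/{n}0.png") for n in P}
C={}
for n,g in(("scene",(220,227)),("top",(426,152))):
    m,c,s=blob(dark(I[n]),g); C[n]=c; print(n,c,s)
    r=cv2.minAreaRect(np.argwhere(m)[:,::-1].astype(np.float32)); b=cv2.boxPoints(r); print(b.round(1).tolist())
    if n=="top": bb=b
X,e=tri([ray(P[n],C[n]) for n in P]); print("paddle centre",X,e)
W=[plane(P["top"],u,X[2]+.02) for u in bb]; print("rect edges",W[1]-W[0],W[2]-W[1])
h=cv2.cvtColor(I["top"],cv2.COLOR_BGR2HSV)
m=(h[...,1]<50)&(h[...,2]>150); m,c,s=blob(m,(165,186)); print("plate",c,s)
cn=max(cv2.findContours(m.astype(np.uint8),0,2)[0],key=cv2.contourArea); el=cv2.fitEllipse(cn); print(el,plane(P["top"],el[0],.046))
for nm,u,z in(("weck",(157,258),.146),("ball",(266,152),.24),("bowl",(499,210),.05),("oven",(40,172),.1)): print(nm,plane(P["top"],u,z))
print(tri([ray(P["scene"],(326,301)),ray(P["top"],(267,152))]))
s=env.state();print(R.from_rotvec(s["ee_rot"]).as_matrix())
print(np.array(env.camera_params("wrist")["pose"]))
E
```

```text
scene [218.553  227.2889] [204 215  28  26 443]
[[200.1999969482422, 225.10000610351562], [210.8000030517578, 210.3000030517578], [235.3000030517578, 227.8000030517578], [224.6999969482422, 242.60000610351562]]
top [424.782  152.3663] [409 144  32  18 445]
[[408.20001220703125, 158.1999969482422], [409.8999938964844, 142.89999389648438], [441.20001220703125, 146.39999389648438], [439.5, 161.6999969482422]]
paddle centre [ 0.6511 -0.2641  0.2795] [np.float64(0.002468080152541864), np.float64(0.0024680801525419037)]
rect edges [ 0.0305 -0.003   0.    ] [-0.0058 -0.061   0.    ]
plate [164.1625 185.0165] [ 124  145   81   81 4984]
((164.00839233398438, 185.0235137939453), (78.15071868896484, 80.2457046508789), 44.75514602661133) [0.6125 0.3356 0.046 ]
weck [0.43   0.3109 0.146 ]
ball [0.6538 0.0602 0.24  ]
bowl [ 0.5672 -0.4849  0.05  ]
oven [0.6287 0.6152 0.1   ]
(array([0.6534, 0.0594, 0.2385]), [np.float64(0.0013395932657298546), np.float64(0.0013395932657299914)])
[[-0.9524  0.3049 -0.0003]
 [ 0.3049  0.9524 -0.0011]
 [-0.0001 -0.0012 -1.    ]]
[[ 0.3037  0.9011  0.3094  0.1271]
 [ 0.9528 -0.2867 -0.1002  0.6673]
 [-0.0016  0.3253 -0.9456  0.3735]
 [ 0.      0.      0.      1.    ]]
```

The crop confirms the dark flat paddle on cork in the white jar. I'll move up and over first.

>>> play_rows(
  moves=[
    {"xyz": [-0.96, -0.49, -0.47], "rot": [0, 0, 0], "jaw": 1},
    {"xyz": [-0.96, -0.49, -0.47], "rot": [0, 0, 0], "jaw": 1},
    {"xyz": [-0.96, -0.49, -0.47], "rot": [0, 0, 0], "jaw": 1},
    {"xyz": [-0.96, -0.49, -0.47], "rot": [0, 0, 0], "jaw": 1},
    {"xyz": [-0.96, -0.49, -0.47], "rot": [0, 0, 0], "jaw": 1},
    {"xyz": [-0.96, -0.49, -0.47], "rot": [0, 0, 0], "jaw": 1},
    {"xyz": [-0.96, -0.49, -0.47], "rot": [0, 0, 0], "jaw": 1},
    {"xyz": [-0.96, -0.49, -0.47], "rot": [0, 0, 0], "jaw": 1},
  ],
)

```text
time_s: 0.77
eef_pos: [0.3287, 0.5203, 0.3066]
ee_rot: [-0.485, -3.104, 0.001]
ft_force: [-0.5, -0.6, -0.2]
grip_width: 0.0858
gripper_force: 0.0
```

>>> play_rows(
  moves=[
    {"xyz": [-0.96, -0.49, -0.47], "rot": [0, 0, 0], "jaw": 1},
    {"xyz": [-0.96, -0.49, -0.47], "rot": [0, 0, 0], "jaw": 1},
    {"xyz": [-0.96, -0.49, -0.47], "rot": [0, 0, 0], "jaw": 1},
    {"xyz": [-0.96, -0.49, -0.47], "rot": [0, 0, 0], "jaw": 1},
    {"xyz": [-0.96, -0.49, -0.47], "rot": [0, 0, 0], "jaw": 1},
    {"xyz": [-0.96, -0.49, -0.47], "rot": [0, 0, 0], "jaw": 1},
    {"xyz": [-0.96, -0.49, -0.47], "rot": [0, 0, 0], "jaw": 1},
    {"xyz": [-0.96, -0.49, -0.47], "rot": [0, 0, 0], "jaw": 1},
  ],
)

```text
time_s: 1.43
eef_pos: [0.4511, 0.3988, 0.3819]
ee_rot: [-0.485, -3.104, 0.001]
ft_force: [0.1, -0.6, -1.0]
grip_width: 0.0854
gripper_force: 0.0
```

>>> play_rows(
  moves=[
    {"xyz": [0, 0, 0], "rot": [0, 0, 1], "jaw": 1},
    {"xyz": [0, 0, 0], "rot": [0, 0, 1], "jaw": 1},
    {"xyz": [0, 0, 0], "rot": [0, 0, 1], "jaw": 1},
    {"xyz": [0, 0, 0], "rot": [0, 0, 1], "jaw": 1},
    {"xyz": [0, 0, 0], "rot": [0, 0, 1], "jaw": 1},
    {"xyz": [0, 0, 0], "rot": [0, 0, 1], "jaw": 1},
    {"xyz": [0, 0, 0], "rot": [0, 0, 1], "jaw": 1},
    {"xyz": [0, 0, 0], "rot": [0, 0, 1], "jaw": 1},
  ],
)

```text
time_s: 2.1
eef_pos: [0.4504, 0.3997, 0.3814]
ee_rot: [-1.662, -2.666, 0.001]
ft_force: [0.0, -0.2, 0.3]
grip_width: 0.0853
gripper_force: 0.0
```

>>> play_rows(
  moves=[
    {"xyz": [0, 0, 0], "rot": [0, 0, 1], "jaw": 1},
    {"xyz": [0, 0, 0], "rot": [0, 0, 1], "jaw": 1},
    {"xyz": [0, 0, 0], "rot": [0, 0, 1], "jaw": 1},
    {"xyz": [0, 0, 0], "rot": [0, 0, 1], "jaw": 1},
    {"xyz": [0, 0, 0], "rot": [0, 0, 1], "jaw": 1},
    {"xyz": [0, 0, 0], "rot": [0, 0, 0.4], "jaw": 1},
    {"xyz": [0, 0, 0], "rot": [0, 0, 0], "jaw": 1},
  ],
)

```text
time_s: 2.68
eef_pos: [0.4504, 0.3998, 0.3814]
ee_rot: [2.31, 2.129, -0.001]
ft_force: [0.4, -0.4, 0.3]
grip_width: 0.0853
gripper_force: 0.0
```

```bash
cat > tgt.py <<'E'
from h import *
yj=np.array([.095,.995,0]);yj/=np.linalg.norm(yj)
C=np.array([.6511,-.2641,.2795])
def axis(yj): return np.cos(.5)*np.array([0,0,1])+np.sin(.5)*np.array([-yj[1],yj[0],0])
ax=axis(yj); grip=C+.004*ax
Rg=frame(-ax,np.cross(yj,ax))
E
python3 - <<'E'
from tgt import *
from rig import env
s=env.state(); print(s["time_s"],s["eef_pos"],R.from_rotvec(s["ee_rot"]).as_matrix(),s["joint_positions"])
plan(s,grip+.13*ax,Rg)
E
```

```text
2.6833 [0.4504 0.3998 0.3814] [[ 0.081   0.9967 -0.0004]
 [ 0.9967 -0.081  -0.0006]
 [-0.0006 -0.0004 -1.    ]] [-1.157   0.2154  0.3958  1.5922 -0.0844  1.3516 -0.8321]
shift(old axes) [-32.2266   9.4803  -0.7699] turn [-5.0035 -0.0293  0.1393]
shift(new axes) [-32.0895   9.0939   4.0726]
```

>>> play_rows(
  moves=[
    {"xyz": [-1, 0.3, -0.02], "rot": [0, 0, 0], "jaw": 1},
    {"xyz": [-1, 0.3, -0.02], "rot": [0, 0, 0], "jaw": 1},
    {"xyz": [-1, 0.3, -0.02], "rot": [0, 0, 0], "jaw": 1},
    {"xyz": [-1, 0.3, -0.02], "rot": [0, 0, 0], "jaw": 1},
    {"xyz": [-1, 0.3, -0.02], "rot": [0, 0, 0], "jaw": 1},
    {"xyz": [-1, 0.3, -0.02], "rot": [0, 0, 0], "jaw": 1},
    {"xyz": [-1, 0.3, -0.02], "rot": [0, 0, 0], "jaw": 1},
    {"xyz": [-1, 0.3, -0.02], "rot": [0, 0, 0], "jaw": 1},
  ],
)

```text
time_s: 3.35
eef_pos: [0.4858, 0.2354, 0.3848]
ee_rot: [-2.305, -2.134, 0.0]
ft_force: [-0.4, -0.3, -0.1]
grip_width: 0.0854
gripper_force: 0.0
```

>>> play_rows(
  moves=[
    {"xyz": [-1, 0.3, -0.02], "rot": [0, 0, 0], "jaw": 1},
    {"xyz": [-1, 0.3, -0.02], "rot": [0, 0, 0], "jaw": 1},
    {"xyz": [-1, 0.3, -0.02], "rot": [0, 0, 0], "jaw": 1},
    {"xyz": [-1, 0.3, -0.02], "rot": [0, 0, 0], "jaw": 1},
    {"xyz": [-1, 0.3, -0.02], "rot": [0, 0, 0], "jaw": 1},
    {"xyz": [-1, 0.3, -0.02], "rot": [0, 0, 0], "jaw": 1},
    {"xyz": [-1, 0.3, -0.02], "rot": [0, 0, 0], "jaw": 1},
    {"xyz": [-1, 0.3, -0.02], "rot": [0, 0, 0], "jaw": 1},
  ],
)

```text
time_s: 4.02
eef_pos: [0.5209, 0.0722, 0.3881]
ee_rot: [-2.305, -2.134, 0.0]
ft_force: [-0.1, -0.2, -0.3]
grip_width: 0.0855
gripper_force: 0.0
```

>>> play_rows(
  moves=[
    {"xyz": [-1, 0.3, -0.02], "rot": [0, 0, 0], "jaw": 1},
    {"xyz": [-1, 0.3, -0.02], "rot": [0, 0, 0], "jaw": 1},
    {"xyz": [-1, 0.3, -0.02], "rot": [0, 0, 0], "jaw": 1},
    {"xyz": [-1, 0.3, -0.02], "rot": [0, 0, 0], "jaw": 1},
    {"xyz": [-1, 0.3, -0.02], "rot": [0, 0, 0], "jaw": 1},
    {"xyz": [-1, 0.3, -0.02], "rot": [0, 0, 0], "jaw": 1},
    {"xyz": [-1, 0.3, -0.02], "rot": [0, 0, 0], "jaw": 1},
    {"xyz": [-1, 0.3, -0.02], "rot": [0, 0, 0], "jaw": 1},
  ],
)

```text
time_s: 4.68
eef_pos: [0.5562, -0.091, 0.3913]
ee_rot: [-2.305, -2.135, 0.0]
ft_force: [0.8, -0.1, 0.3]
grip_width: 0.0851
gripper_force: 0.0
```

>>> play_rows(
  moves=[
    {"xyz": [-1, 0.3, 0], "rot": [0, 0, 0], "jaw": 1},
    {"xyz": [-1, 0.3, 0], "rot": [0, 0, 0], "jaw": 1},
    {"xyz": [-1, 0.3, 0], "rot": [0, 0, 0], "jaw": 1},
    {"xyz": [-1, 0.3, 0], "rot": [0, 0, 0], "jaw": 1},
    {"xyz": [-1, 0.3, 0], "rot": [0, 0, 0], "jaw": 1},
    {"xyz": [-1, 0.3, 0], "rot": [0, 0, 0], "jaw": 1},
    {"xyz": [-1, 0, 0], "rot": [0, 0, 0], "jaw": 1},
    {"xyz": [-1, 0, 0], "rot": [0, 0, 0], "jaw": 1},
  ],
)

```text
time_s: 5.35
eef_pos: [0.5795, -0.2533, 0.3909]
ee_rot: [-2.305, -2.134, 0.001]
ft_force: [-0.7, 0.0, -0.2]
grip_width: 0.0852
gripper_force: 0.0
```

>>> play_rows(
  moves=[
    {"xyz": [0, 0, 0], "rot": [-1, 0, 0], "jaw": 1},
    {"xyz": [0, 0, 0], "rot": [-1, 0, 0], "jaw": 1},
    {"xyz": [0, 0, 0], "rot": [-1, 0, 0], "jaw": 1},
    {"xyz": [0, 0, 0], "rot": [-1, 0, 0], "jaw": 1},
    {"xyz": [0, 0, 0], "rot": [-1, 0, 0], "jaw": 1},
    {"xyz": [0, 0, 0], "rot": [0, 0, 0], "jaw": 1},
  ],
)

```text
time_s: 5.85
eef_pos: [0.5764, -0.2531, 0.3903]
ee_rot: [2.007, 1.853, 0.481]
ft_force: [0.0, -0.7, 0.5]
grip_width: 0.0853
gripper_force: 0.0
```

Run:
```python
from tgt import *
from rig import env
s=env.state(); print(s["time_s"],s["eef_pos"],s["joint_positions"])
plan(s,grip+.13*ax,Rg)
p=env.camera_params("wrist"); im=env.camera("wrist"); cv2.imwrite("pics/w1.png",im)
print(np.array(p["K"]),np.array(p["pose"]).tolist()); print("grip px",proj(p,grip), proj(p,C))
```

```text
5.85 [ 0.5764 -0.2531  0.3903] [-0.4266 -0.0474  0.8097  1.9107 -0.1653  0.787   0.3993]
shift(old axes) [-0.1991  0.6504 -0.0294] turn [ 0.0559 -0.0971  0.1261]
shift(new axes) [-0.1911  0.6527 -0.0311]
[[411.8774   0.     322.1831]
 [  0.     411.8774 243.11  ]
 [  0.       0.       1.    ]] [[0.8722290498489985, -0.23090841636593673, 0.4311586573999032, 0.515419924274334], [-0.06932947187663946, -0.931008732209439, -0.35835201252271226, -0.165247244003137], [0.4841589707201739, 0.2826730333815858, -0.8280616204546819, 0.5154538137749791], [0.0, 0.0, 0.0, 1.0]]
grip px [338.023  236.2847] [337.7841 234.5756]
```

View pics/w1.png

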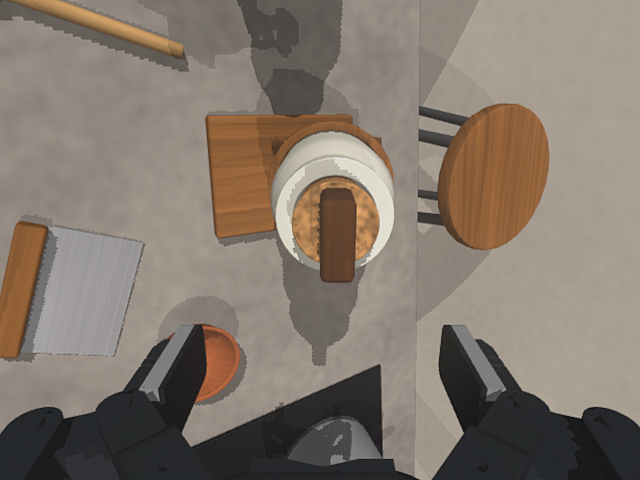

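The wrist view shows the paddle at about (338,234), spanning x 320–356 and y 188–282, which matches the prediction of (338,235). Next I refine the yaw and position once with this view.

Run:
```python
from tgt import *
from rig import env
im=cv2.imread("pics/w1.png"); p=env.camera_params("wrist")
m,c,s=blob(dark(im),(338,234)); print(c,s)
ys=np.arange(205,265); L=[np.where(m[y])[0].min() for y in ys]; Rr=[np.where(m[y])[0].max() for y in ys]
for e in(L,Rr):
    f=np.polyfit(ys,e,1); a,b=[plane(p,(np.polyval(f,y),y),grip[2]+.015) for y in(190,280)]; print("edge",f,a-b,(a-b)/np.linalg.norm(a-b))
P={n:env.camera_params(n) for n in("scene","top")}
X,e=tri([ray(p,c),ray(P["top"],(424.8,152.4)),ray(P["scene"],(219.3,227.3))]); print(X,e)
```

```text
[337.1805 234.6157] [ 319  188   37   94 3185]
edge [  0.0062 318.8303] [0.0044 0.0598 0.    ] [0.0726 0.9974 0.    ]
edge [ -0.0308 361.6295] [0.0052 0.0626 0.    ] [0.0824 0.9966 0.    ]
[ 0.6507 -0.2631  0.2802] [np.float64(0.0003399515443730978), np.float64(0.0016854435452189535), np.float64(0.0015171579632025519)]
```

```bash
sed -i 's/\[.095,.995,0\]/[.078,.997,0]/; s/\[.6511,-.2641,.2795\]/[.6507,-.2631,.2802]/' tgt.py
python3 - <<'E'
from tgt import *
from rig import env
plan(env.state(),grip-.019*ax,Rg); print(grip,ax)
E
```

```text
shift(old axes) [-0.2591  0.5724  7.3868] turn [ 0.0132 -0.0185 -0.0102]
shift(new axes) [-0.2461  0.5819  7.3865]
[ 0.6488 -0.263   0.2837] [-0.478   0.0374  0.8776]
```

>>> play_rows(
  moves=[
    {"xyz": [-0.26, 0.57, 0.4], "rot": [0, 0, 0], "jaw": 1},
    {"xyz": [0, 0, 1], "rot": [0, 0, 0], "jaw": 1},
    {"xyz": [0, 0, 1], "rot": [0, 0, 0], "jaw": 1},
    {"xyz": [0, 0, 1], "rot": [0, 0, 0], "jaw": 1},
    {"xyz": [0, 0, 1], "rot": [0, 0, 0], "jaw": 1},
    {"xyz": [0, 0, 1], "rot": [0, 0, 0], "jaw": 1},
    {"xyz": [0, 0, 1], "rot": [0, 0, 0], "jaw": 1},
    {"xyz": [0, 0, 1], "rot": [0, 0, 0], "jaw": 1},
  ],
)

```text
time_s: 6.57
eef_pos: [0.6612, -0.2635, 0.2653]
ee_rot: [2.008, 1.861, 0.472]
ft_force: [1.1, 1.2, -0.0]
grip_width: 0.0854
gripper_force: 0.0
```

Run:
```python
from tgt import *
from rig import env
s=env.state();plan(s,grip-.019*ax,Rg);print(s["ft_force"],s["joint_positions"])
cv2.imwrite("pics/w2.png",env.camera("wrist"))
```

```text
shift(old axes) [-0.0219 -0.1016 -0.1567] turn [-0.025  -0.0037  0.0203]
shift(new axes) [-0.0222 -0.1012 -0.157 ]
[ 1.0768  1.2065 -0.0411] [-0.255   0.2987  0.7407  1.9081 -0.647   0.6206  0.7999]
```

View pics/w2.png

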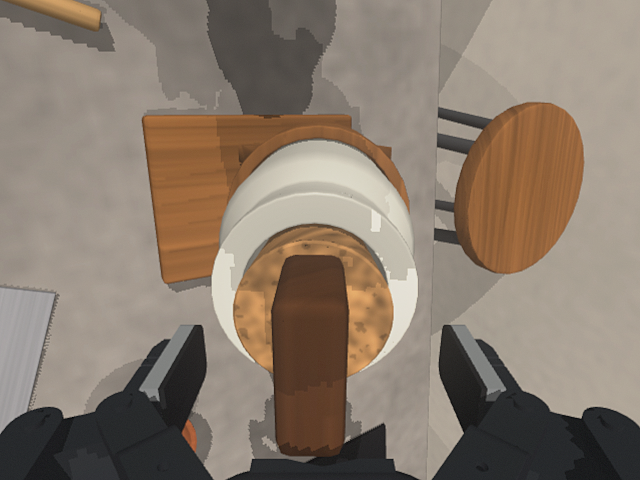

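The wrist view shows the paddle between the open fingers, centred near x 311 against a finger midpoint of 323. I shift about 3 mm to −y, then close.

>>> play_rows(
  moves=[
    {"xyz": [0, -0.16, -0.1], "rot": [0, 0, 0], "jaw": 1},
    {"xyz": [0, 0, 0], "rot": [0, 0, 0], "jaw": 0.5},
    {"xyz": [0, 0, 0], "rot": [0, 0, 0], "jaw": 0},
    {"xyz": [0, 0, 0], "rot": [0, 0, 0], "jaw": 0},
    {"xyz": [0, 0, 0], "rot": [0, 0, 0], "jaw": 0},
    {"xyz": [0, 0, 0], "rot": [0, 0, 0], "jaw": 0},
    {"xyz": [0, 0, 0], "rot": [0, 0, 0], "jaw": 0},
    {"xyz": [0, 0, 0], "rot": [0, 0, 0], "jaw": 0},
  ],
)

```text
time_s: 7.28
eef_pos: [0.656, -0.2636, 0.2674]
ee_rot: [2.009, 1.856, 0.474]
ft_force: [1.3, -0.0, -0.5]
grip_width: 0.0234
gripper_force: 60.0
```

Run:
```python
from tgt import *
from rig import env
s=env.state();plan(s,grip-.019*ax,Rg);print({k:s[k] for k in("time_s","eef_pos","ee_rot","ft_force","wrist_torque","grip_width","gripper_force")}, "axial",s["ft_force"]@ax)
```

```text
shift(old axes) [0.0039 0.0729 0.0583] turn [ 0.0034  0.0041 -0.0074]
shift(new axes) [0.0038 0.0729 0.0583]
{'time_s': 7.2833, 'eef_pos': array([ 0.656 , -0.2636,  0.2674]), 'ee_rot': array([2.0088, 1.8562, 0.4743]), 'ft_force': array([ 1.3015, -0.0443, -0.4905]), 'wrist_torque': array([-0.0667,  0.2919,  0.0446]), 'grip_width': 0.023426387142938414, 'gripper_force': 59.98359203338623} axial -1.0541274522816015
```

>>> play_rows(
  moves=[
    {"xyz": [0, 0.14, -0.02], "rot": [0.65, 0, 0], "jaw": 0},
    {"xyz": [0, 0.14, -0.02], "rot": [0.65, 0, 0], "jaw": 0},
    {"xyz": [0, -0.14, -0.02], "rot": [-0.65, 0, 0], "jaw": 0},
    {"xyz": [0, -0.14, -0.02], "rot": [-0.65, 0, 0], "jaw": 0},
    {"xyz": [0, -0.14, -0.02], "rot": [-0.65, 0, 0], "jaw": 0},
    {"xyz": [0, -0.14, -0.02], "rot": [-0.65, 0, 0], "jaw": 0},
  ],
)

```text
time_s: 7.78
eef_pos: [0.6493, -0.2619, 0.2659]
ee_rot: [1.923, 1.778, 0.58]
ft_force: [8.4, 5.1, -9.1]
grip_width: 0.023
gripper_force: 61.1
```

```bash
cat > st.py <<'E'
from tgt import *
from rig import env
s=env.state();Rt=R.from_rotvec(s["ee_rot"]); z=Rt.as_matrix()[:,2]
g=grip-.061*ax; q=s["eef_pos"]-.019*z
rel=Rg.T@(Rt.as_matrix()@np.array([0,0,1])); v=Rg.T@(q-g)
print("t",s["time_s"],"tilt",(R.from_matrix(Rg).inv()*Rt).as_rotvec(),"grip-gasket(mm, Rg axes)",v*1e3,"dist draw(mm)",(np.linalg.norm(v)-.061)*1e3)
f=Rg.T@s["ft_force"]; print("F tool axes",f,"torque",Rg.T@s["wrist_torque"],"w",s["grip_width"],s["gripper_force"])
E
python3 st.py
```

```text
t 7.7833 tilt [-0.1304  0.0001 -0.0002] grip-gasket(mm, Rg axes) [  1.0547 -10.5955 -63.9841] dist draw(mm) 3.8639841052918458
F tool axes [ 5.6983  2.5841 11.8138] torque [ 0.9316  1.8235 -0.1607] w 0.023003143728429966 61.137810945510864
```

>>> play_rows(
  moves=[
    {"xyz": [0, 0.15, -0.015], "rot": [0.65, 0, 0], "jaw": 0},
    {"xyz": [0, 0.15, -0.015], "rot": [0.65, 0, 0], "jaw": 0},
    {"xyz": [0, 0.15, -0.015], "rot": [0.65, 0, 0], "jaw": 0},
    {"xyz": [0, 0.15, -0.015], "rot": [0.65, 0, 0], "jaw": 0},
    {"xyz": [0, -0.15, -0.015], "rot": [-0.65, 0, 0], "jaw": 0},
    {"xyz": [0, -0.15, -0.015], "rot": [-0.65, 0, 0], "jaw": 0},
    {"xyz": [0, -0.15, -0.015], "rot": [-0.65, 0, 0], "jaw": 0},
    {"xyz": [0, -0.15, -0.015], "rot": [-0.65, 0, 0], "jaw": 0},
  ],
)

```text
time_s: 8.45
eef_pos: [0.6477, -0.2612, 0.2684]
ee_rot: [1.923, 1.78, 0.58]
ft_force: [7.5, 7.1, -8.6]
grip_width: 0.0232
gripper_force: 62.5
```

```bash
python3 st.py; python3 -c "
from rig import env;import cv2;cv2.imwrite('pics/s2.png',env.camera('scene'));cv2.imwrite('pics/w3.png',env.camera('wrist'))
import numpy as np
a=cv2.imread('pics/s2.png')[190:350,130:290];b=cv2.imread('pics/w3.png')
cv2.imwrite('pics/c3.png',np.hstack([cv2.resize(a,(400,400),interpolation=2),cv2.resize(b[100:480,120:500],(400,400))]))"
```

```text
t 8.45 tilt [-0.1298  0.001  -0.0004] grip-gasket(mm, Rg axes) [  1.6053 -10.8598 -66.9722] dist draw(mm) 6.865965793980785
F tool axes [ 7.6933  1.9879 10.8738] torque [ 1.2067  2.1727 -0.1363] w 0.023247837762119927 62.51474618911743
```

View pics/c3.png

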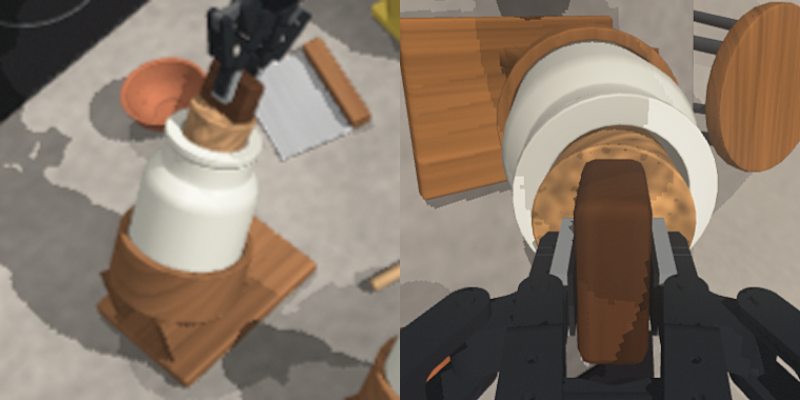

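The left crop shows the cork rising in the neck with the jar still down in its socket. The right crop shows a firm pinch on the paddle. I'll go on rocking.

>>> play_rows(
  moves=[
    {"xyz": [0.03, 0.155, -0.02], "rot": [0.65, 0, 0], "jaw": 0},
    {"xyz": [0.02, 0.155, -0.02], "rot": [0.65, 0, 0], "jaw": 0},
    {"xyz": [0, 0.155, -0.02], "rot": [0.65, 0, 0], "jaw": 0},
    {"xyz": [0, 0.155, -0.02], "rot": [0.65, 0, 0], "jaw": 0},
    {"xyz": [0, -0.16, -0.02], "rot": [-0.65, 0, 0], "jaw": 0},
    {"xyz": [0, -0.16, -0.02], "rot": [-0.65, 0, 0], "jaw": 0},
    {"xyz": [0, -0.16, -0.02], "rot": [-0.65, 0, 0], "jaw": 0},
    {"xyz": [0, -0.16, -0.02], "rot": [-0.65, 0, 0], "jaw": 0},
  ],
)

```text
time_s: 9.22
eef_pos: [0.6456, -0.2604, 0.2718]
ee_rot: [1.923, 1.779, 0.58]
ft_force: [6.2, 6.2, -5.7]
grip_width: 0.0232
gripper_force: 62.9
```

```bash
python3 st.py
```

```text
t 9.2167 tilt [-0.1301  0.0004 -0.0004] grip-gasket(mm, Rg axes) [  2.3188 -11.1605 -71.0245] dist draw(mm) 10.933441696905021
F tool axes [6.6735 2.2901 7.7788] torque [ 0.9271  2.0842 -0.155 ] w 0.023182350109383763 62.92699098587036
```

>>> play_rows(
  moves=[
    {"xyz": [0.02, 0.17, -0.02], "rot": [0.65, 0, 0], "jaw": 0},
    {"xyz": [0.01, 0.17, -0.02], "rot": [0.65, 0, 0], "jaw": 0},
    {"xyz": [0, 0.17, -0.02], "rot": [0.65, 0, 0], "jaw": 0},
    {"xyz": [0, 0.17, -0.02], "rot": [0.65, 0, 0], "jaw": 0},
    {"xyz": [0, -0.17, -0.02], "rot": [-0.65, 0, 0], "jaw": 0},
    {"xyz": [0, -0.17, -0.02], "rot": [-0.65, 0, 0], "jaw": 0},
    {"xyz": [0, -0.17, -0.02], "rot": [-0.65, 0, 0], "jaw": 0},
    {"xyz": [0, -0.17, -0.02], "rot": [-0.65, 0, 0], "jaw": 0},
  ],
)

```text
time_s: 9.88
eef_pos: [0.6435, -0.2594, 0.275]
ee_rot: [1.923, 1.78, 0.58]
ft_force: [1.9, 5.6, -5.9]
grip_width: 0.023
gripper_force: 63.7
```

>>> play_rows(
  moves=[
    {"xyz": [0.02, 0.18, -0.02], "rot": [0.65, 0, 0], "jaw": 0},
    {"xyz": [0.01, 0.18, -0.02], "rot": [0.65, 0, 0], "jaw": 0},
    {"xyz": [0, 0.18, -0.02], "rot": [0.65, 0, 0], "jaw": 0},
    {"xyz": [0, 0.18, -0.02], "rot": [0.65, 0, 0], "jaw": 0},
    {"xyz": [0, -0.18, -0.02], "rot": [-0.65, 0, 0], "jaw": 0},
    {"xyz": [0, -0.18, -0.02], "rot": [-0.65, 0, 0], "jaw": 0},
    {"xyz": [0, 0, 0], "rot": [0, 0, 0], "jaw": 0},
  ],
)

```text
time_s: 10.47
eef_pos: [0.6472, -0.2601, 0.2813]
ee_rot: [2.01, 1.855, 0.477]
ft_force: [3.6, 5.2, -1.4]
grip_width: 0.0227
gripper_force: 63.9
```

```bash
python3 st.py;  python3 -c "
from rig import env;import cv2;cv2.imwrite('pics/s4.png',env.camera('scene'));cv2.imwrite('pics/w4.png',env.camera('wrist'))
import numpy as np
a=cv2.imread('pics/s4.png')[190:350,130:290];b=cv2.imread('pics/w4.png')
cv2.imwrite('pics/c4.png',np.hstack([cv2.resize(a,(400,400),interpolation=2),cv2.resize(b[100:480,120:500],(400,400))]))"
```

```text
t 10.4667 tilt [-0.001   0.0008  0.002 ] grip-gasket(mm, Rg axes) [  2.7102  -2.7271 -78.7865] dist draw(mm) 17.880292533114197
F tool axes [5.4579 2.1495 2.7671] torque [-0.2945  1.5704  0.1082] w 0.02267175496007284 63.852031230926514
```

View pics/c4.png

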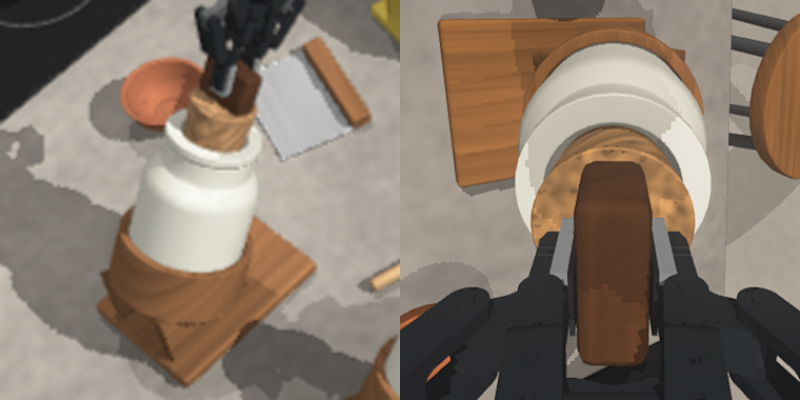

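The scene crop shows the cork well up and the jar still down in its stand. The axial force is about the stopper's own weight, so the cork is loose and I lift it straight out.

>>> play_rows(
  moves=[
    {"xyz": [0.05, 0, -0.15], "rot": [0, 0, 0], "jaw": 0},
    {"xyz": [0.05, 0, -0.15], "rot": [0, 0, 0], "jaw": 0},
    {"xyz": [0, 0, -0.2], "rot": [0, 0, 0], "jaw": 0},
    {"xyz": [0, 0, -0.2], "rot": [0, 0, 0], "jaw": 0},
    {"xyz": [0, 0, -0.3], "rot": [0, 0, 0], "jaw": 0},
    {"xyz": [0, 0, -0.3], "rot": [0, 0, 0], "jaw": 0},
    {"xyz": [0, 0, -0.4], "rot": [0, 0, 0], "jaw": 0},
    {"xyz": [0, 0, -0.5], "rot": [0, 0, 0], "jaw": 0},
  ],
)

```text
time_s: 11.23
eef_pos: [0.6278, -0.2573, 0.3222]
ee_rot: [2.009, 1.856, 0.474]
ft_force: [-0.5, -0.2, -2.2]
grip_width: 0.0235
gripper_force: 64.1
```

```bash
python3 st.py
```

```text
t 11.2333 tilt [ 0.0003 -0.0007  0.0009] grip-gasket(mm, Rg axes) [   3.9993   -0.345  -124.0187] dist draw(mm) 63.08369074410312
F tool axes [-0.2428 -1.4902  1.663 ] torque [0.7007 0.0051 0.023 ] w 0.023482654310119946 64.09852266311646
```

>>> play_rows(
  moves=[
    {"xyz": [0, 0, -1], "rot": [0, 0, 0], "jaw": 0},
    {"xyz": [0, 0, -1], "rot": [0, 0, 0], "jaw": 0},
    {"xyz": [0, 0, -1], "rot": [0, 0, 0], "jaw": 0},
    {"xyz": [0, 0, -1], "rot": [0, 0, 0], "jaw": 0},
    {"xyz": [0, 0, -0.5], "rot": [0, 0, 0], "jaw": 0},
  ],
)

```text
time_s: 11.65
eef_pos: [0.5842, -0.255, 0.4035]
ee_rot: [2.009, 1.853, 0.476]
ft_force: [-0.0, 0.1, -1.7]
grip_width: 0.0228
gripper_force: 64.1
```

>>> play_rows(
  moves=[
    {"xyz": [0, 0, 0], "rot": [0.7, 0, 0], "jaw": 0},
    {"xyz": [0, 0, 0], "rot": [0.7, 0, 0], "jaw": 0},
    {"xyz": [0, 0, 0], "rot": [0.7, 0, 0], "jaw": 0},
    {"xyz": [0, 0, 0], "rot": [0.7, 0, 0], "jaw": 0},
    {"xyz": [0, 0, 0], "rot": [0.7, 0, 0], "jaw": 0},
    {"xyz": [0, 0, 0], "rot": [0.7, 0, 0], "jaw": 0},
    {"xyz": [0, 0, 0], "rot": [0.8, 0, 0], "jaw": 0},
    {"xyz": [0, 0, 0], "rot": [0, 0, 0], "jaw": 0},
  ],
)

```text
time_s: 12.32
eef_pos: [0.5868, -0.2527, 0.3999]
ee_rot: [-2.303, -2.132, 0.009]
ft_force: [0.9, 0.6, -2.0]
grip_width: 0.0232
gripper_force: 64.1
```

Run:
```python
from tgt import *
from rig import env
s=env.state();print(s["time_s"],s["eef_pos"],R.from_rotvec(s["ee_rot"]).as_matrix(),s["joint_positions"])
plan(s,np.array([.6125,.3356,s["eef_pos"][2]]),frame(np.array([0,0,-1.]),np.cross(yj,[0,0,1])))
```

```text
12.3167 [ 0.5868 -0.2527  0.3999] [[ 0.0768  0.997  -0.0064]
 [ 0.997  -0.0768 -0.0016]
 [-0.0021 -0.0062 -1.    ]] [-0.3176  0.3507  0.8564  1.4926 -0.261   1.4238  0.4711]
shift(old axes) [29.4243 -0.9799 -0.0545] turn [-0.0625  0.0206  0.0118]
shift(new axes) [29.4231 -1.0143  0.    ]
```

>>> play_rows(
  moves=[
    {"xyz": [0.4, 0, 0], "rot": [-0.06, 0, 0], "jaw": 0},
    {"xyz": [1, -0.04, 0], "rot": [0, 0, 0], "jaw": 0},
    {"xyz": [1, -0.04, 0], "rot": [0, 0, 0], "jaw": 0},
    {"xyz": [1, -0.04, 0], "rot": [0, 0, 0], "jaw": 0},
    {"xyz": [1, -0.04, 0], "rot": [0, 0, 0], "jaw": 0},
    {"xyz": [1, -0.04, 0], "rot": [0, 0, 0], "jaw": 0},
    {"xyz": [1, -0.04, 0], "rot": [0, 0, 0], "jaw": 0},
    {"xyz": [1, -0.04, 0], "rot": [0, 0, 0], "jaw": 0},
  ],
)

```text
time_s: 12.98
eef_pos: [0.5905, -0.105, 0.4014]
ee_rot: [2.304, 2.127, 0.012]
ft_force: [0.0, 0.0, -1.5]
grip_width: 0.0233
gripper_force: 64.1
```

>>> play_rows(
  moves=[
    {"xyz": [1, -0.04, 0], "rot": [0, 0, 0], "jaw": 0},
    {"xyz": [1, -0.04, 0], "rot": [0, 0, 0], "jaw": 0},
    {"xyz": [1, -0.04, 0], "rot": [0, 0, 0], "jaw": 0},
    {"xyz": [1, -0.04, 0], "rot": [0, 0, 0], "jaw": 0},
    {"xyz": [1, -0.04, 0], "rot": [0, 0, 0], "jaw": 0},
    {"xyz": [1, -0.04, 0], "rot": [0, 0, 0], "jaw": 0},
    {"xyz": [1, -0.04, 0], "rot": [0, 0, 0], "jaw": 0},
    {"xyz": [1, -0.04, 0], "rot": [0, 0, 0], "jaw": 0},
  ],
)

```text
time_s: 13.65
eef_pos: [0.5967, 0.0548, 0.4015]
ee_rot: [2.304, 2.128, 0.013]
ft_force: [0.1, 0.1, -1.5]
grip_width: 0.023
gripper_force: 64.1
```

>>> play_rows(
  moves=[
    {"xyz": [1, -0.04, 0], "rot": [0, 0, 0], "jaw": 0},
    {"xyz": [1, -0.04, 0], "rot": [0, 0, 0], "jaw": 0},
    {"xyz": [1, -0.04, 0], "rot": [0, 0, 0], "jaw": 0},
    {"xyz": [1, -0.04, 0], "rot": [0, 0, 0], "jaw": 0},
    {"xyz": [1, -0.04, 0], "rot": [0, 0, 0], "jaw": 0},
    {"xyz": [1, -0.04, 0], "rot": [0, 0, 0], "jaw": 0},
    {"xyz": [1, -0.04, 0], "rot": [0, 0, 0], "jaw": 0},
    {"xyz": [1, -0.04, 0], "rot": [0, 0, 0], "jaw": 0},
  ],
)

```text
time_s: 14.32
eef_pos: [0.6031, 0.2149, 0.4017]
ee_rot: [2.305, 2.128, 0.012]
ft_force: [0.2, 0.5, -2.3]
grip_width: 0.0228
gripper_force: 64.1
```

>>> play_rows(
  moves=[
    {"xyz": [1, 0, 0], "rot": [0, 0, 0], "jaw": 0},
    {"xyz": [1, 0, 0], "rot": [0, 0, 0], "jaw": 0},
    {"xyz": [1, 0, 0], "rot": [0, 0, 0], "jaw": 0},
    {"xyz": [1, 0, 0], "rot": [0, 0, 0], "jaw": 0},
    {"xyz": [1, 0, 0], "rot": [0, 0, 0], "jaw": 0},
    {"xyz": [0.8, 0, 0], "rot": [0, 0, 0], "jaw": 0},
    {"xyz": [0.3, 0, 0], "rot": [0, 0, 0], "jaw": 0},
    {"xyz": [0, 0, 0], "rot": [0, 0, 0], "jaw": 0},
  ],
)

```text
time_s: 14.98
eef_pos: [0.6132, 0.3377, 0.3997]
ee_rot: [2.302, 2.131, 0.005]
ft_force: [-0.9, -0.3, -3.0]
grip_width: 0.023
gripper_force: 64.1
```

Run:
```python
from tgt import *
from rig import env
s=env.state();print(s["time_s"],s["eef_pos"],s["joint_positions"])
plan(s,np.array([.6125,.3356,s["eef_pos"][2]]),frame(np.array([0,0,-1.]),np.cross(yj,[0,0,1])))
for n in("scene","top"): cv2.imwrite(f"pics/{n}5.png",env.camera(n))
a=cv2.imread("pics/scene5.png")[180:480,330:640]; b=cv2.imread("pics/top5.png")[80:330,60:330]
cv2.imwrite("pics/c5.png",np.hstack([cv2.resize(a,(400,400)),cv2.resize(b,(400,400))]))
```

```text
14.9833 [0.6132 0.3377 0.3997] [-1.0334  0.4328  0.6622  1.3419 -0.2594  1.4498 -0.4638]
shift(old axes) [-0.1051 -0.0288 -0.0001] turn [0.0553 0.0089 0.0087]
shift(new axes) [-0.1051 -0.0287  0.    ]
```

View pics/c5.png

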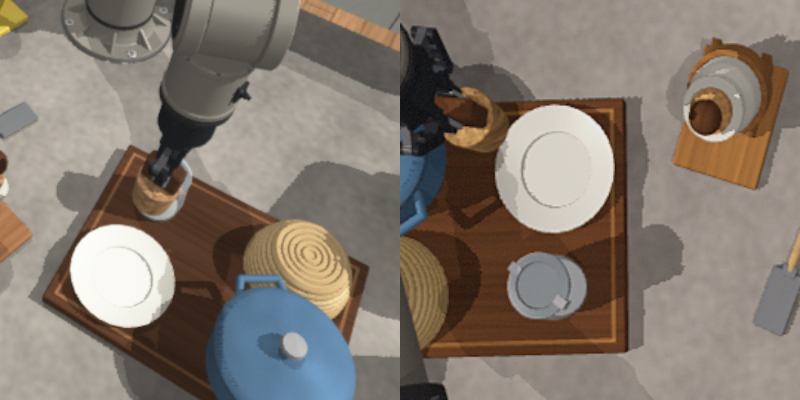

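The crop shows the stopper held upright beside the weck jar in the image because of parallax. The plate is clear, so I centre and descend.

>>> play_rows(
  moves=[
    {"xyz": [-0.1, -0.03, 0.5], "rot": [0.055, 0.01, 0], "jaw": 0},
    {"xyz": [0, 0, 1], "rot": [0, 0, 0], "jaw": 0},
    {"xyz": [0, 0, 1], "rot": [0, 0, 0], "jaw": 0},
    {"xyz": [0, 0, 1], "rot": [0, 0, 0], "jaw": 0},
    {"xyz": [0, 0, 1], "rot": [0, 0, 0], "jaw": 0},
    {"xyz": [0, 0, 1], "rot": [0, 0, 0], "jaw": 0},
    {"xyz": [0, 0, 1], "rot": [0, 0, 0], "jaw": 0},
    {"xyz": [0, 0, 1], "rot": [0, 0, 0], "jaw": 0},
  ],
)

```text
time_s: 15.75
eef_pos: [0.6128, 0.3322, 0.2494]
ee_rot: [-2.309, -2.129, -0.002]
ft_force: [0.6, -0.5, -2.1]
grip_width: 0.0229
gripper_force: 64.2
```

>>> play_rows(
  moves=[
    {"xyz": [0, 0, 1], "rot": [0, 0, 0], "jaw": 0},
    {"xyz": [0, 0, 1], "rot": [0, 0, 0], "jaw": 0},
    {"xyz": [0, 0, 1], "rot": [0, 0, 0], "jaw": 0},
    {"xyz": [0, 0, 1], "rot": [0, 0, 0], "jaw": 0},
    {"xyz": [0, 0, 0.8], "rot": [0, 0, 0], "jaw": 0},
    {"xyz": [0, 0, 0.5], "rot": [0, 0, 0], "jaw": 0},
    {"xyz": [0, 0, 0.2], "rot": [0, 0, 0], "jaw": 0},
    {"xyz": [0, 0, 0], "rot": [0, 0, 0], "jaw": 0},
  ],
)

```text
time_s: 16.42
eef_pos: [0.6127, 0.3332, 0.1399]
ee_rot: [-2.308, -2.131, 0.0]
ft_force: [0.2, 0.4, -1.1]
grip_width: 0.0231
gripper_force: 64.2
```

Run:
```python
from tgt import *
from rig import env
s=env.state();print(s["time_s"],s["eef_pos"],s["ft_force"])
plan(s,np.array([.6125,.3356,.098]),frame(np.array([0,0,-1.]),np.cross(yj,[0,0,1])))
im=env.camera("scene");cv2.imwrite("pics/scene6.png",im)
h=cv2.cvtColor(cv2.imread("pics/scene0.png"),cv2.COLOR_BGR2HSV); m,c,st=blob((h[...,1]<50)&(h[...,2]>150),(425,386))
cn=cv2.convexHull(max(cv2.findContours(m.astype(np.uint8),0,2)[0],key=cv2.contourArea)); el=cv2.fitEllipse(cn); print(el,plane(env.camera_params("scene"),el[0],.046))
cv2.imwrite("pics/c6.png",cv2.resize(im[300:440,350:510],(800,600),interpolation=2) )
```

```text
16.4167 [0.6127 0.3332 0.1399] [ 0.221   0.4301 -1.1494]
shift(old axes) [ 0.1195 -0.0171  2.0957] turn [-0.0023 -0.0019 -0.0177]
shift(new axes) [ 0.1199 -0.0173  2.0957]
((424.4342956542969, 386.44891357421875), (73.75054168701172, 84.01730346679688), 124.01984405517578) [0.6149 0.3346 0.046 ]
```

View pics/c6.png

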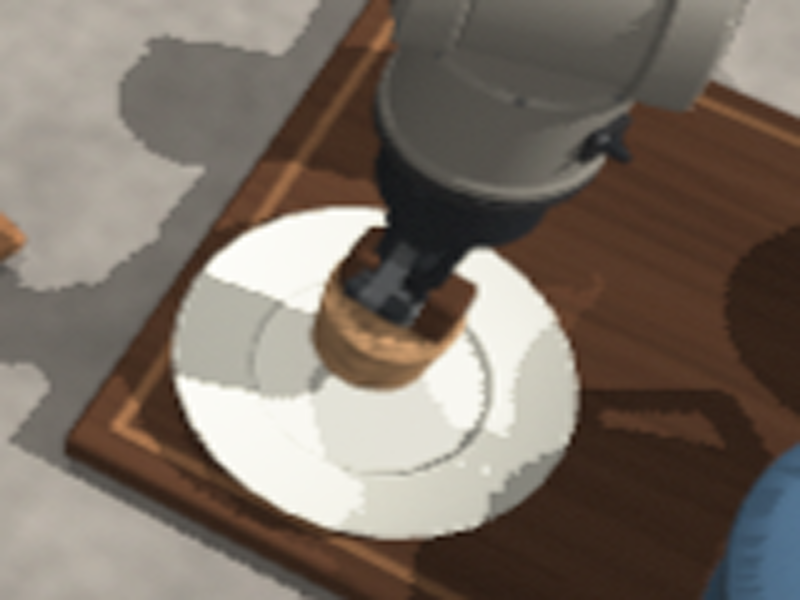

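The stopper hangs upright above the plate's middle, clear of the rim. I lower it slowly while watching the force.

>>> play_rows(
  moves=[
    {"xyz": [0.1, 0.04, 0.6], "rot": [0, 0, 0], "jaw": 0},
    {"xyz": [0, 0, 0.5], "rot": [0, 0, 0], "jaw": 0},
    {"xyz": [0, 0, 0.3], "rot": [0, 0, 0], "jaw": 0},
    {"xyz": [0, 0, 0.2], "rot": [0, 0, 0], "jaw": 0},
    {"xyz": [0, 0, 0.1], "rot": [0, 0, 0], "jaw": 0},
    {"xyz": [0, 0, 0.05], "rot": [0, 0, 0], "jaw": 0},
    {"xyz": [0, 0, 0], "rot": [0, 0, 0], "jaw": 0},
  ],
)

```text
time_s: 17.05
eef_pos: [0.6138, 0.3359, 0.1058]
ee_rot: [-2.307, -2.131, -0.001]
ft_force: [-1.3, -1.6, 0.0]
grip_width: 0.0229
gripper_force: 64.4
```

>>> play_rows(
  moves=[
    {"xyz": [0, 0, 0.05], "rot": [0, 0, 0], "jaw": 0},
    {"xyz": [0, 0, 0.05], "rot": [0, 0, 0], "jaw": 0},
    {"xyz": [0, 0, 0.05], "rot": [0, 0, 0], "jaw": 0},
  ],
)

```text
time_s: 17.3
eef_pos: [0.6144, 0.3357, 0.1055]
ee_rot: [-2.307, -2.131, -0.004]
ft_force: [-16.7, -9.8, 50.9]
grip_width: 0.023
gripper_force: 71.1
```

>>> play_rows(
  moves=[
    {"xyz": [0, 0, -0.1], "rot": [0, 0, 0], "jaw": 0},
    {"xyz": [0, 0, 0], "rot": [0, 0, 0], "jaw": 0},
  ],
)

```text
time_s: 17.47
eef_pos: [0.6145, 0.3361, 0.1057]
ee_rot: [2.308, 2.132, 0.004]
ft_force: [-1.4, -3.5, 15.3]
grip_width: 0.023
gripper_force: 66.6
```

Run:
```python
from tgt import *
from rig import env
s=env.state();Rt=R.from_rotvec(s["ee_rot"]).as_matrix()
print(s["eef_pos"],"F tool",Rt.T@s["ft_force"],"T tool",Rt.T@s["wrist_torque"],s["grip_width"],Rt[:,2])
im=env.camera("scene");cv2.imwrite("pics/scene7.png",im)
p=env.camera_params("scene"); m,c,st=blob(dark(im),(425,365)); print("paddle blob",c,st)
h=cv2.cvtColor(im,cv2.COLOR_BGR2HSV).astype(int); k=(h[...,0]>8)&(h[...,0]<22)&(h[...,1]>80)&(h[...,2]>120); k[:, :405]=0;k[:,455:]=0; 
m,c,st=blob(k,(425,375)); print("cork",c,st)
# predicted foot disc lowest pixels / plug extents for upright at tool xy
x,y=s["eef_pos"][:2]
for dz in(0,):
  t=np.linspace(0,6.28,73); 
  A=np.array([proj(p,np.array([x+.03*np.cos(a),y+.03*np.sin(a),.032])) for a in t]);B=np.array([proj(p,np.array([x+.034*np.cos(a),y+.034*np.sin(a),.089])) for a in t])
  print("pred foot",A.min(0),A.max(0),"top",B.min(0),B.max(0))
```

```text
[0.6145 0.3361 0.1057] F tool [ -3.5436  -1.1117 -15.2962] T tool [ 0.3739 -0.7843 -0.0005] 0.023018476684387473 [ 0.0021  0.0019 -1.    ]
paddle blob [420.1481 367.037 ] [416 361   9  13  54]
cork [424.5598 386.2772] [413 372  27  25 184]
pred foot [412.0317 377.5418] [436.1835 400.6584] top [413.8522 366.2962] [442.2307 393.1152]
```

Run:
```python
from tgt import *
from rig import env
s=env.state();Rt=R.from_rotvec(s["ee_rot"]).as_matrix();tcp=s["eef_pos"]
p=env.camera_params("wrist"); im=env.camera("wrist"); cv2.imwrite("pics/w8.png",im)
for f in("w2","w3","w4","w8"):
    I=cv2.imread(f"pics/{f}.png"); m,c,st=blob(dark(I),(310,370)); g=cv2.GaussianBlur(I,(5,5),0)[...,2].astype(float)
    col=g[240:480,304:318].mean(1); d=np.abs(np.gradient(col)); pk=[int(i+240) for i in np.argsort(-d)[:40] if d[i]==d[max(0,i-6):i+7].max()]; print(f,st,sorted(pk))
def pr(slip,tilt):
    # stopper frame in tool: grip at z=-(.019-.0012)+slip, tilt about tool y through grasp
    Q=R.from_rotvec([0,tilt,0]).as_matrix(); o=[]
    for nm,q in(("toptop+x",[.03,0,-.019]),("bot+x",[.03,0,.027]),("top-x",[-.03,0,-.019]),("foot",[0,0,.084])):
        t=Q@np.array(q)+[0,0,-.0178+slip]; o.append(proj(p,tcp+Rt@t).round(0)[1])
    return o
for h in((0,0),(.004,0),(.008,0),(0,.1),(0,-.1),(0,.2),(0,-.2),(.004,-.1),(.004,.1)): print(h,pr(*h))
```

```text
w2 [  271   255    78   202 14047] [243, 254, 273, 386, 459, 472]
w3 [  285   251    75   195 13095] [240, 251, 270, 290, 304, 305, 306, 383, 445, 457, 472]
w4 [  285   253    75   195 13053] [243, 253, 291, 374, 450, 463, 472]
w8 [  285   254    76   193 12945] [243, 253, 290, 387, 396, 447, 464]
(0, 0) [np.float64(298.0), np.float64(245.0), np.float64(461.0), np.float64(262.0)]
(0.004, 0) [np.float64(292.0), np.float64(242.0), np.float64(451.0), np.float64(260.0)]
(0.008, 0) [np.float64(286.0), np.float64(238.0), np.float64(442.0), np.float64(257.0)]
(0, 0.1) [np.float64(309.0), np.float64(241.0), np.float64(457.0), np.float64(248.0)]
(0, -0.1) [np.float64(288.0), np.float64(249.0), np.float64(463.0), np.float64(277.0)]
(0, 0.2) [np.float64(321.0), np.float64(238.0), np.float64(453.0), np.float64(234.0)]
(0, -0.2) [np.float64(279.0), np.float64(254.0), np.float64(464.0), np.float64(291.0)]
(0.004, -0.1) [np.float64(282.0), np.float64(246.0), np.float64(453.0), np.float64(274.0)]
(0.004, 0.1) [np.float64(303.0), np.float64(238.0), np.float64(448.0), np.float64(246.0)]
```

>>> play_rows(
  moves=[
    {"xyz": [0, 0, -0.2], "rot": [0, 0, 0], "jaw": 0},
    {"xyz": [0, 0, 0], "rot": [0, 0.3, 0], "jaw": 0},
    {"xyz": [0, 0, 0], "rot": [0, 0.3, 0], "jaw": 0},
    {"xyz": [0, 0, 0.1], "rot": [0, 0, 0], "jaw": 0},
    {"xyz": [0, 0, 0], "rot": [0, 0, 0], "jaw": 0},
  ],
)

```text
time_s: 17.98
eef_pos: [0.6138, 0.3353, 0.1061]
ee_rot: [-2.278, -2.102, -0.069]
ft_force: [-0.9, 0.7, -1.9]
grip_width: 0.0232
gripper_force: 64.1
```

>>> play_rows(
  moves=[
    {"xyz": [0, 0, 0.04], "rot": [0, 0, 0], "jaw": 0},
    {"xyz": [0, 0, 0], "rot": [0, 0, 0], "jaw": 0},
  ],
)

```text
time_s: 18.15
eef_pos: [0.6137, 0.3364, 0.1054]
ee_rot: [-2.277, -2.104, -0.069]
ft_force: [0.8, 0.3, -1.8]
grip_width: 0.023
gripper_force: 64.3
```

>>> play_rows(
  moves=[
    {"xyz": [0, 0, 0.04], "rot": [0, 0, 0], "jaw": 0},
    {"xyz": [0, 0, 0], "rot": [0, 0, 0], "jaw": 0},
  ],
)

```text
time_s: 18.32
eef_pos: [0.6139, 0.3367, 0.1052]
ee_rot: [-2.276, -2.104, -0.07]
ft_force: [-2.6, -0.7, 5.8]
grip_width: 0.0228
gripper_force: 65.1
```

Run:
```python
from tgt import *
from rig import env
s=env.state();Rt=R.from_rotvec(s["ee_rot"]).as_matrix()
print(s["eef_pos"],"F tool",Rt.T@s["ft_force"],"T tool",Rt.T@s["wrist_torque"],Rt[:,2])
```

```text
[0.6139 0.3367 0.1052] F tool [-0.582  -2.4839 -5.8663] T tool [ 0.6214 -0.4369  0.0521] [ 0.0054  0.0608 -0.9981]
```

>>> play_rows(
  moves=[
    {"xyz": [0, 0, 0], "rot": [0, 0, 0], "jaw": 0.28},
    {"xyz": [0, 0, 0], "rot": [0, 0, 0], "jaw": 0.32},
    {"xyz": [0, 0, 0], "rot": [0, 0, 0], "jaw": 0.4},
    {"xyz": [0, 0, 0], "rot": [0, 0, 0], "jaw": 0.6},
    {"xyz": [0, 0, 0], "rot": [0, 0, 0], "jaw": 0.7},
    {"xyz": [0, 0, 0], "rot": [0, 0, 0], "jaw": 0.7},
  ],
)

```text
time_s: 18.82
eef_pos: [0.6138, 0.3362, 0.1048]
ee_rot: [-2.277, -2.104, -0.07]
ft_force: [0.3, 1.1, 1.1]
grip_width: 0.0594
gripper_force: 0.0
```

>>> play_rows(
  moves=[
    {"xyz": [0, 0, -0.3], "rot": [0, 0, 0], "jaw": 0.7},
    {"xyz": [0, 0, -0.6], "rot": [0, 0, 0], "jaw": 0.7},
    {"xyz": [0, 0, -1], "rot": [0, 0, 0], "jaw": 0.7},
    {"xyz": [0, 0, -1], "rot": [0, 0, 0], "jaw": 0.7},
    {"xyz": [0, 0, -1], "rot": [0, 0, 0], "jaw": 0.7},
    {"xyz": [0, 0, -1], "rot": [0, 0, 0], "jaw": 0.7},
    {"xyz": [0, 0, -1], "rot": [0, 0, 0], "jaw": 0.7},
    {"xyz": [0, 0, -1], "rot": [0, 0, 0], "jaw": 0.7},
  ],
)

```text
time_s: 19.48
eef_pos: [0.6132, 0.3275, 0.245]
ee_rot: [-2.277, -2.103, -0.071]
ft_force: [0.2, 0.1, 0.0]
grip_width: 0.0599
gripper_force: 0.0
```

>>> play_rows(
  moves=[
    {"xyz": [0, -1, -1], "rot": [0, 0, 0], "jaw": 0.7},
    {"xyz": [0, -1, -1], "rot": [0, 0, 0], "jaw": 0.7},
    {"xyz": [0, -1, -1], "rot": [0, 0, 0], "jaw": 0.7},
    {"xyz": [0, -1, -1], "rot": [0, 0, 0], "jaw": 0.7},
    {"xyz": [0, -1, -1], "rot": [0, 0, 0], "jaw": 0.7},
    {"xyz": [0, -1, 0], "rot": [0, 0, 0], "jaw": 0.7},
    {"xyz": [0, -0.5, 0], "rot": [0, 0, 0], "jaw": 0.7},
    {"xyz": [0, 0, 0], "rot": [0, 0, 0], "jaw": 0.7},
  ],
)

```text
time_s: 20.15
eef_pos: [0.4813, 0.3324, 0.3434]
ee_rot: [-2.274, -2.104, -0.072]
ft_force: [0.2, 0.1, -0.5]
grip_width: 0.0599
gripper_force: 0.0
```

Run:
```python
from tgt import *
from rig import env
s=env.state();print(s["time_s"],s["eef_pos"])
a=env.camera("scene");b=env.camera("top");cv2.imwrite("pics/scene9.png",a);cv2.imwrite("pics/top9.png",b)
cv2.imwrite("pics/c9.png",np.hstack([cv2.resize(a[190:450,150:500],(500,371)),cv2.resize(b[100:290,90:240],(293,371))]))
```

```text
20.15 [0.4813 0.3324 0.3434]
```

View pics/c9.png

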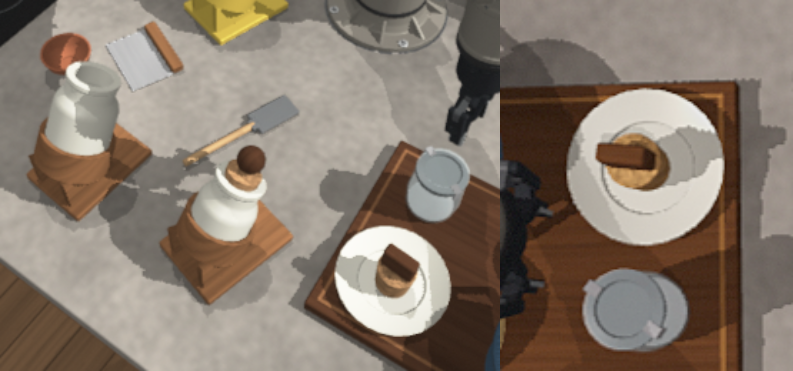

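The stopper stands upright on the plate floor, the jar is open and down in its stand, and the other things are in place. One numeric check of the centring before handing in.

Run:
```python
from tgt import *
from rig import env
P={n:env.camera_params(n) for n in("scene","top")}; I={n:cv2.imread(f"pics/{n}9.png") for n in P}
g={n:proj(P[n],np.array([.6138,.336,.112])) for n in P}; r=[]
for n in P:
    d=dark(I[n]); d=d.copy(); k=np.zeros_like(d); u,v=g[n].astype(int); k[v-22:v+22,u-22:u+22]=1
    m,c,st=blob(d&k,g[n]); print(n,g[n],c,st); r.append(ray(P[n],c))
print(tri(r))
h=cv2.cvtColor(I["top"],cv2.COLOR_BGR2HSV); m,c,st=blob((h[...,1]<50)&(h[...,2]>130),(165,186))
el=cv2.fitEllipse(cv2.convexHull(max(cv2.findContours(m.astype(np.uint8),0,2)[0],key=cv2.contourArea))); print(el,plane(P["top"],el[0],.046))
```

```text
scene [429.7887 375.2143] [429.3307 374.0476] [416 361  27  27 378]
top [154.7024 179.604 ] [154.2648 179.729 ] [140 174  30  13 321]
(array([0.6132, 0.3348, 0.116 ]), [np.float64(0.0009295661010672259), np.float64(0.0009295661010672638)])
((163.99847412109375, 185.04168701171875), (78.98413848876953, 80.92308807373047), 45.362491607666016) [0.6124 0.3356 0.046 ]
```

Centred to about 1 mm, upright, and the plate hasn't moved.

```bash
python3 -c "
from rig import env
print(env.close_job())"
```

```text
the job is handed in; nothing more can be done
None
```

I rocked the stopper out with the jar down in its stand in every view I took, stood it upright within about 1 mm of the plate's centre, and handed the job in at about 20 s; the stopper touched down harder than planned (51 N at the wrist, 120 N allowed), but the plate did not move.

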